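Seat a taper arbor in the mixer nose and tap it home

ROBOT

A 7-joint arm with a two-finger parallel gripper is mounted at the origin on the work surface. World frame = base frame: x ahead of the robot, y to its left, z up, the work surface at z = 0. Lengths are in m, angles in rad, forces in N, time in s.
With the tool pointing down it reaches from about 0.425 to 0.875 m from the base axis. Payload 4.7 kg.
Tool frame: the origin (TCP) lies on the front face of the gripper's body, between the roots of the fingers; the fingertips stand 70 mm ahead of it and the grasp point (between the pads) lies 51 mm ahead of it; z points along the fingers, x is the direction in which the jaws open and shut, and the axes are right-handed (so a half turn about z gives the same grasp; the last joint's range is limited). The gripper opens to 87 mm and grips with 3 to 60 N. Pads are 19 mm wide; open, the fingers measure 117 mm over their backs; the gripper's body (75 mm by 190 mm) begins 51 mm behind the grasp point.
Start: joints at [-1.146, 0.321, -0.07, 1.45, 0.023, 1.371, -0.057], TCP at [0.26, 0.596, 0.292] pointing down, gripper open.
Joint ranges: [-2.86, 2.86], [-0.3, 2.09], [-1.38, 1.24], [0.06, 2.45], [-1.56, 4.7], [0.09, 2.05], [-2.69, 2.69]. Speed limits (rad/s): [2.57, 2.57, 3.14, 3.14, 3.14, 3.14, 3.14].

INTERFACE

Orientations are given as a unit quaternion [x, y, z, w].
In Python, from workcell import arm gives the robot as it stands.
- The arm moves only by the shell command python3 -m handwheel 'ROWS' [FORCE]. ROWS is text: rows parted by semicolons, each of 5 numbers parted by spaces: the opening, from 0 (shut) to 1 (fully open), then the shift along the tool's x, y, z in cm, then the turn about the tool's z in degrees. A call has 1 to 8 rows; each row shifts and turns the commanded pose from where the row before left it, along the tool's axes as they then stand; what a row does not reach is not made up. A row lasts 1/8 s, in which the tool goes at most 62.5 mm and 10.7 degrees, less where a joint would pass 70% of its speed; a pose out of reach is approached as far as the arm can. A call is refused whole if a number of a shift passes 6.25 or a number of a turn 10.7, either way. A call with a gripper value outside its range is refused whole. The fingers move at their own pace and stop on an object; FORCE is the grip in N (left out, the last holds). Time passes only in rows, so rows that do not move let the fingers close. It gives the time, the measured TCP pose, the force and the opening at its end, in the units of the state.
- arm.state(): the state, without advancing time (a new reading comes with each control period).
- arm.grab_frame(name): name is "side" or "top"; returns the picture (420x560x3 uint8, red, green, blue); there is no depth.
- arm.calibration(name): a dict with "mtx" (3x3 intrinsics, pixels), "k1" (the pictures are not rectified: a ray, as slopes to the right and down, at radius r is drawn at 1 + k1 r^2 times it, then the intrinsics apply), "pose" (4x4, takes a point from camera to world coordinates). Camera axes: x right, y down, z forward; pixel columns grow to the right and rows downward; lengths in m; the calibration is good to about 2 mm. A picture is of the moment at which its call begins. calibration takes no time and is no camera call.
- arm.job_done(): hands the job in, once; it reports no verdict.
Trained networks look in the newest picture that a camera, given by its name, has taken for a name from the list of things; names that differ only in an ending like _2 or _b are one class to them, and where a whole thing is asked for, a point or a joint stands for the part that bears it (a point fixed in the world has none). Each returns a list of dicts, best first, with "confidence" (0 to 1); they miss things now and then, are a little off and sometimes report something else, mostly with a low value. They report only what shows in the picture. A call takes as long as a camera call. They do not tell look-alikes from the thing itself.
- arm.look_for(camera, target): "extent" ([left, top, right, bottom] in pixels, round what is visible of it).
- arm.mark_of(camera, target): "xy" ([column, row] in pixels: a listed point, or the origin of a listed thing).
The state is a dict: "t": time; "joint_positions": joint angles; "joint_velocities": joint speeds; "joint_torque": joint torques, N m; "eef_pos": TCP position; "eef_rot": TCP orientation; "wrist_force": force on the tool from outside, world axes, zero at the start; "torque": the same for the moment, N m; "gripper_width": finger opening in m.
Only numpy, scipy, OpenCV 4.12 (cv2) and the standard library are available. Lean on these libraries where they do the work, as an engineer would, in place of code of your own. Each camera call takes 0.05 s, during which the arm holds its last target.

TASK

The stirring arbor with the tapered shank belongs in the taper socket of the small mixer. Take it from the rack, set it lightly in the socket by hand so that its collar still stands a few millimetres clear of the nose, and let go; then take the nylon tapper by its handle and tap the top of the arbor down, gently, with its foot until the collar sits fully home on the nose and the taper holds. Stand the tapper back upright on its rubber mat, and leave everything else as it is.

Things in the scene. Friction and masses are not known exactly. Their poses are not given: they have to be found in the camera images.
- arbor_center (a point): Steel arbor, 98 mm tall, round, hanging by its collar in either rack hole; about 0.3 kg. From below: tapered shank 40 mm long, 18 widening to 30 mm across, chamfered tip; collar 44 mm across, 10 thick; plain neck 26 across, 48 long, flat top (grip its middle, tap its top). Point on the axis half-way up: 49 above the tip, 9 above the collar's underside, 25 below mid-neck. z up its axis.
- drive_mouth (a point): Mouth centre on the flat top of the mixer's upright steel nose (70 mm across), 100 mm above the bench; fixed round white base, 160 across, 48 high. z up. Inside is a sprung split taper sleeve: the shank meets it with the collar 10 mm clear; the push then needed rises to 12 to 25 N at home (collar on the nose, a hard stop; arbor_center 9 mm above this point). Left alone it springs back under 1 mm.
- tapper_center (a point): Nylon tapper, a small upright mallet, 110 mm tall, about 0.3 kg: white cylindrical foot 46 mm across, 36 high, its flat underside the tapping face; round wooden handle above, 26 across. Stands upright on the rubber mat. Point on its axis half-way up, 55 above the underside; the straight handle runs from 15 below to 55 above this point. z up its axis. Keep blows and presses on the arbor under 40 N.
- mat: Round grey rubber mat fixed to the bench, 110 mm diameter, 3 mm thick; origin at the centre of its underside. The tapper stands on it and goes back there.
- rack: Fixed aluminium rack: plate 76 by 164 mm, top 54 mm above the bench, on two end legs; two 33 mm holes 42 mm either side of its centre along its y. Origin on the bench under the centre. Fingers fit best closing along its x, across the row (the arbors stand 84 mm apart along y).
- ball_arbor_center (a point): Another arbor, not wanted: the same collar but a thin straight 12 mm shank and a black ball (30 mm) on top. It stands in the rack's other hole and stays there. This point is 49 mm above its lower end.
- jar: Amber glass jar with a black cap, 64 mm diameter, 85 mm tall, bystander; origin at the centre of its underside.
- bottle: White plastic bottle, 56 mm diameter, 130 mm tall, bystander; origin at the centre of its underside.
- beaker: Empty glass beaker, 72 mm across, 90 mm tall, bystander; origin at the centre of its underside.
- can: Pale cylindrical paint can, 90 mm diameter, 100 mm tall, bystander; origin at the centre of its underside.
Mind the look-alikes: they are no part of the job. Leave any pink or red look-alike of the part that bears arbor_center alone.

How it is judged:
By the outcome, as a careful person would: the job done as asked, in the order asked, and still so for the second after the job is handed in, with the robot touching nothing.
It also fails if it takes over 70 s, if anything falls off the work surface, if the arm or the gripper's body presses on something with over 40 N, if the wrist force passes 120 N, or if a joint passes its speed limit or range.

## Working session

There is one attempt and no reset: what is moved stays moved. The work goes in short steps, Python scripts to look and compute and a shell command to move; the robot and the scene stay as the last step left them, time stands still between calls to the robot, and variables do not carry over. Pictures are saved under pics/ and viewed, and the job is handed in when it is done.

```bash
ls; mkdir -p pics; python3 - <<'E'
from workcell import arm
import cv2
for n in("side","top"):
    f=arm.grab_frame(n); cv2.imwrite(f"pics/{n}0.png",cv2.cvtColor(f,cv2.COLOR_RGB2BGR))
    c=arm.calibration(n); print(n,c)
    for t in ["arbor_center","drive_mouth","tapper_center","mat","rack","ball_arbor_center"]:
        print(t,[(([round(float(v)) for v in d["xy"]]),round(d["confidence"],2)) for d in arm.mark_of(n,t)])
print(arm.state())
E
```

```text
pics
side {'mtx': array([[524.76334171,   0.        , 280.58859871],
       [  0.        , 524.76334171, 202.72770564],
       [  0.        ,   0.        ,   1.        ]]), 'k1': -0.1569654322911783, 'pose': array([[-0.95801838, -0.19636138,  0.20890903,  0.32608377],
       [-0.28607206,  0.7031385 , -0.65096776,  0.8984165 ],
       [-0.01906705, -0.68340212, -0.72979312,  1.09960091],
       [ 0.        ,  0.        ,  0.        ,  1.        ]])}
arbor_center [([333, 324], 0.96), ([284, 321], 0.71), ([251, 363], 0.62), ([240, 323], 0.61), ([283, 366], 0.55)]
drive_mouth [([311, 219], 0.75)]
tapper_center [([324, 154], 0.78), ([290, 320], 0.69)]
mat [([329, 170], 0.8)]
rack [([217, 275], 0.61), ([292, 322], 0.58)]
ball_arbor_center [([292, 296], 0.69)]
top {'mtx': array([[467.95165512,   0.        , 280.67772724],
       [  0.        , 467.95165512, 214.64748259],
       [  0.        ,   0.        ,   1.        ]]), 'k1': -0.06430189368194673, 'pose': array([[ 0.07094256, -0.97497739,  0.21068041,  0.33003294],
       [-0.99746295, -0.0680914 ,  0.02076605, -0.03502016],
       [-0
[... 430 characters left out ...]
142,  0.32094594, -0.07009771,  1.45043874,  0.02259464,
        1.37081084, -0.0568981 ]), 'joint_velocities': array([ 9.02877805e-04, -1.49828287e-03,  4.11461827e-05,  8.51645948e-05,
        1.08046052e-03, -1.20313337e-03,  5.07033407e-04]), 'joint_torque': array([-4.93019124e-04, -4.90963161e+01, -4.03121347e-01, -3.12702727e+01,
       -6.36029220e-02,  3.36585240e-02,  1.78304236e-05]), 'eef_pos': array([0.25960858, 0.59594162, 0.29235244]), 'eef_rot': array([ 8.36460525e-01,  5.48027171e-01,  8.74130314e-05, -3.47887272e-05]), 'wrist_force': array([ 0.10116373, -0.50650991, -0.36199244]), 'torque': array([-0.02119875,  0.01179016, -0.00127347]), 'gripper_width': 0.08718514490167394}
```

View pics/side0.png

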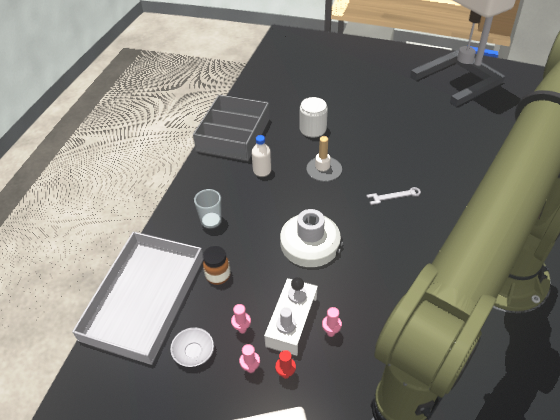

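View pics/top0.png

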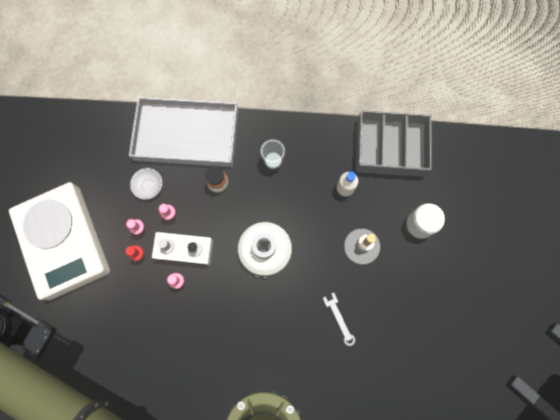

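Side view: mixer nose at (311,220), tapper on mat (323,155), rack with plain steel arbor at (286,318) and ball-topped one at (297,288). Look-alikes: pink at (240,320), (250,360), (332,322), red at (286,365), all standing on the bench. The steel plain-neck one in the rack fits the description. I'll confirm this with a crop.

```bash
cat > h.py <<'E'
import numpy as np, cv2
from workcell import arm
from scipy.optimize import least_squares
C={n:arm.calibration(n) for n in("side","top")}
def proj(n,P):
    c=C[n];T=np.linalg.inv(c["pose"]);p=(T[:3,:3]@np.atleast_2d(P).T).T+T[:3,3]
    s=p[:,:2]/p[:,2:];r2=(s**2).sum(1,keepdims=True);s=s*(1+c["k1"]*r2)
    return s@np.diag([c["mtx"][0,0],c["mtx"][1,1]])+c["mtx"][:2,2]
def atz(n,uv,z):
    f=lambda q:(proj(n,[q[0],q[1],z])[0]-uv)
    return least_squares(f,[.5,0.2]).x
def tri(us,ut):
    f=lambda q:np.r_[proj("side",q)[0]-us,proj("top",q)[0]-ut]
    s=least_squares(f,[.5,.2,.1]);return s.x,s.fun
def crop(n,x,y,w,h,k,out,img=None):
    f=arm.grab_frame(n) if img is None else img
    g=cv2.resize(f[y:y+h,x:x+w],None,fx=k,fy=k,interpolation=cv2.INTER_CUBIC)
    cv2.imwrite(out,cv2.cvtColor(g,cv2.COLOR_RGB2BGR));return f
E
python3 - <<'E'
from h import *
a=cv2.imread("pics/side0.png");b=cv2.imread("pics/top0.png")
g=np.hstack([cv2.resize(a[265:365,245:345],None,fx=4,fy=4,interpolation=2),cv2.resize(b[215:285,140:210],(400,400),interpolation=2)])
cv2.imwrite("pics/c1.png",g)
g=np.hstack([cv2.resize(a[195:275,270:350],None,fx=5,fy=5,interpolation=2),cv2.resize(b[210:290,225:305],(400,400),interpolation=2)])
cv2.imwrite("pics/c2.png",g)
g=np.hstack([cv2.resize(a[125:195,290:360],(400,400),interpolation=2),cv2.resize(b[210:280,330:400],(400,400),interpolation=2)])
cv2.imwrite("pics/c3.png",g)
print("nose",tri([311,219],[265,244]), atz("side",[311,219],.1),atz("top",[265,244],.1))
print("tap",tri([324,154],[367,241]), atz("side",[324,154],.058),atz("top",[367,241],.058))
print("mat",atz("side",[329,170],.003),atz("top",[362,246],.003))
print("arb",tri([284,321],[164,248]),atz("side",[284,321],.063),atz("top",[164,248],.063))
E
```

```text
nose (array([0.52512535, 0.03165761, 0.09018703]), array([-0.5213995 , -0.13910841, -0.0092518 ,  0.60212896])) [0.52180092 0.04018282] [0.52540296 0.03127177]
tap (array([ 0.56069168, -0.2661265 ,  0.04917607]), array([-0.69402493, -0.18617885, -0.00752172,  0.70555678])) [ 0.55653556 -0.25608735] [ 0.56129726 -0.264586  ]
mat [ 0.53721413 -0.24991925] [ 0.55420995 -0.25915601]
arb (array([0.50487087, 0.325971  , 0.07172315]), array([ 2.00703735,  0.54034394,  0.05234863, -2.71319854])) [0.5111205  0.32101443] [0.49802323 0.32749366]
```

View pics/c1.png

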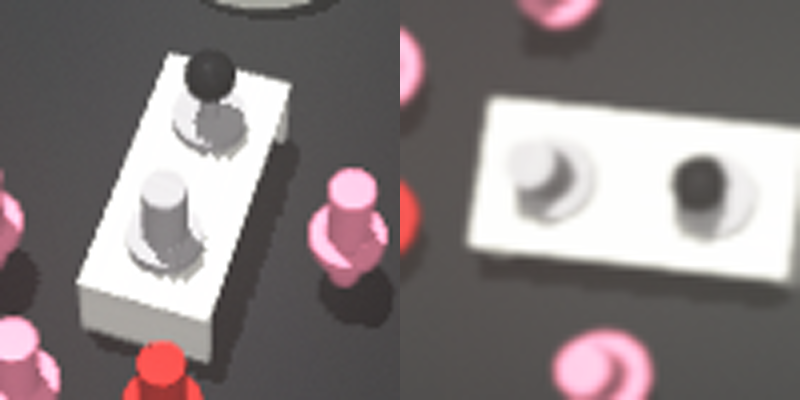

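View pics/c2.png

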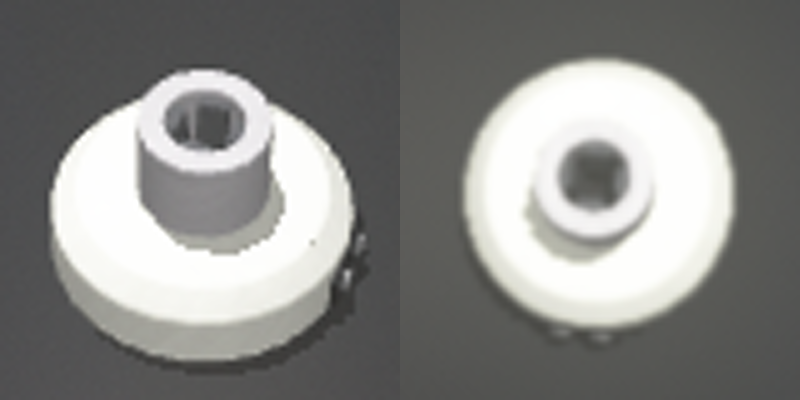

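View pics/c3.png

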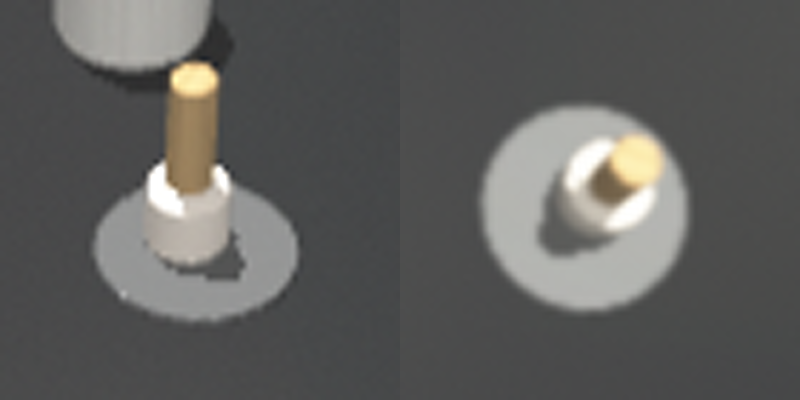

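The crop confirms it: the steel plain-neck arbor sits in one rack hole (side 285,311 at its top, top view 163,243). The ball arbor is in the other hole.

```bash
python3 - <<'E'
from h import *
def q(name,s,t,z):
    A=atz("side",s,z);B=atz("top",t,z);X,r=tri(s,t)
    f=lambda p:np.r_[proj("side",[*p,z])[0]-s,proj("top",[*p,z])[0]-t]
    print(name,A.round(4),B.round(4),X.round(4),"fit",least_squares(f,[.5,.2]).x.round(4))
def S(x,y,k,x0,y0):return [(x+.5)/k-.5+x0,(y+.5)/k-.5+y0]
q("arbtop",S(163,186,4,245,265),S(132,160,400/70,140,215),.112)
q("nose",S(205,121,5,270,195),S(193.5,175,5,225,210),.1)
k=400/70
q("taptop",S(194,79,k,290,125),S(235,160,k,330,210),.113)
q("mat",S(196,250,k,290,125),S(184,207,k,330,210),.003)
# rack corners top view crop / side
T=[S(x-400,y,k,140,215) for x,y in[(488,95),(468,245),(788,280)]]
for t in T: print("rackT",atz("top",t,.054).round(4))
for x,y in[(170,53),(290,85),(211,320),(79,285)]: print("rackS",atz("side",S(x,y,4,245,265),.054).round(4))
# overlay expected circles
E
```

```text
arbtop [0.5064 0.3239] [0.507 0.32 ] [0.5074 0.3212 0.1074] fit [0.5068 0.3222]
nose [0.5229 0.0398] [0.5233 0.036 ] [0.5239 0.0362 0.0958] fit [0.5233 0.0376]
taptop [ 0.5614 -0.2614] [ 0.5624 -0.2654] [ 0.5627 -0.2662  0.109 ] fit [ 0.562  -0.2643]
mat [ 0.5539 -0.2529] [ 0.5547 -0.2585] [ 0.5555 -0.2595 -0.0032] fit [ 0.5545 -0.2567]
rackT [0.5472 0.363 ]
rackT [0.4686 0.3636]
rackT [0.4627 0.1967]
rackS [0.5391 0.1996]
rackS [0.4638 0.2025]
rackS [0.4676 0.3653]
rackS [0.544  0.3646]
```

```bash
python3 - <<'E'
from h import *
for n,pts in (("side",[(240,311),(250,352),(333,314),(286,356)]),("top",[(166,209),(134,224),(175,279),(133,251)])):
    for p in pts: print(n,p,atz(n,p,.098).round(3))
R=np.radians
s=arm.state();q=s["eef_rot"];a=np.degrees(np.arctan2(2*q[0]*q[1],2*q[0]**2-1));print("jaw angle",a)
E
```

```text
side (240, 311) [0.605 0.343]
side (250, 352) [0.552 0.432]
side (333, 314) [0.406 0.294]
side (286, 356) [0.477 0.42 ]
top (166, 209) [0.608 0.326]
top (134, 224) [0.557 0.414]
top (175, 279) [0.409 0.276]
top (133, 251) [0.479 0.406]
jaw angle 66.4635481437292
```

```bash
python3 -m handwheel '1 0 0 0 10; 1 0 0 0 10; 1 0 0 0 10; 1 0 0 0 10; 1 0 0 0 10; 1 0 0 0 10; 1 0 0 0 8.2; 1 0 0 0 0' 20
cat >> h.py <<'E'
def go(tx,ty,tz,ang=None):
    s=arm.state();p=s["eef_pos"];q=s["eef_rot"]
    from scipy.spatial.transform import Rotation as Ro
    R=Ro.from_quat(q).as_matrix()
    a=np.degrees(np.arctan2(R[1,0],R[0,0]))
    d=R.T@(np.array([tx,ty,tz])-p)*100
    print("t",s["t"],"pos",p.round(4),"ang",a.round(2),"tilt",R[2].round(4),"shift cm",d.round(2),"F",s["wrist_force"].round(2),"w",round(s["gripper_width"],4), "turn", None if ang is None else round(a-ang,2))
E
python3 -c "
from h import *
go(.507,.322,.24,-1.7)"
```

```text
t: 1.7
eef_pos: [0.2595, 0.596, 0.2923]
eef_rot: [1.0, -0.014, 0.0, -0.0]
wrist_force: [0.1, -0.3, 0.2]
gripper_width: 0.0872
t 1.7 pos [0.2595 0.596  0.2923] ang -1.64 tilt [ 2.e-04 -0.e+00 -1.e+00] shift cm [25.52 26.68  5.23] F [ 0.11 -0.34  0.19] w 0.0872 turn 0.06
```

```bash
python3 -m handwheel '1 3.65 3.81 0 0; 1 3.65 3.81 0 0; 1 3.65 3.81 0 0; 1 3.65 3.81 0 0; 1 3.65 3.81 1 0; 1 3.65 3.81 2 0; 1 3.62 3.82 2.2 0; 1 0 0 0 0' 20
python3 - <<'E'
from h import *
go(.507,.322,.139,-1.7)
f=crop("side",220,240,150,150,4,"pics/s1.png");g=crop("top",120,180,120,120,5,"pics/t1.png")
E
```

```text
t: 2.7
eef_pos: [0.5094, 0.3154, 0.2385]
eef_rot: [1.0, -0.018, -0.0, 0.002]
wrist_force: [-0.7, 0.5, -0.4]
gripper_width: 0.0874
t 2.7 pos [0.5094 0.3154 0.2385] ang -2.11 tilt [-6.0e-04  4.6e-03 -1.0e+00] shift cm [-0.25 -0.69  9.95] F [-0.68  0.53 -0.44] w 0.0874 turn -0.41
```

View pics/s1.png

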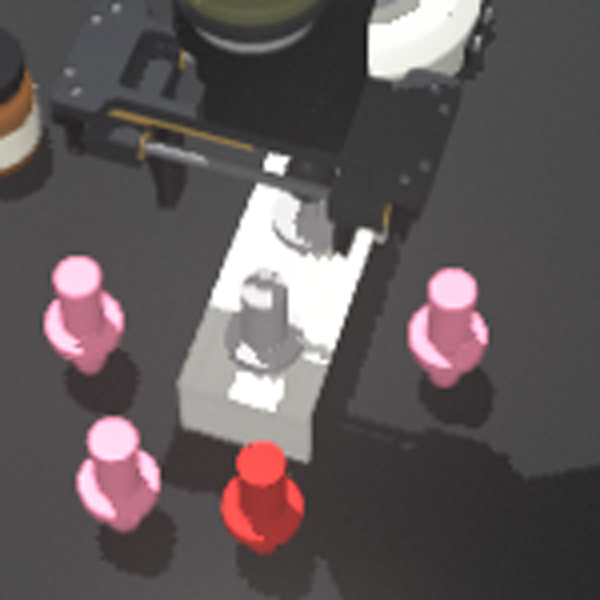

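View pics/t1.png

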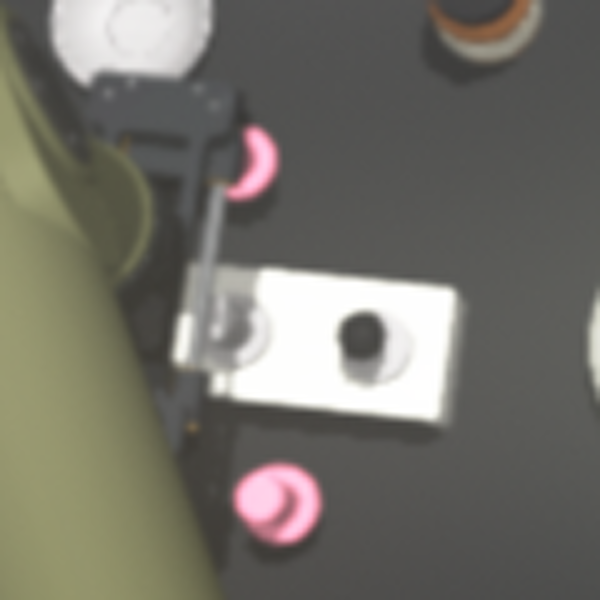

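```bash
python3 -m handwheel '1 0 0 0 0; 1 0 0 0 0'
python3 -c "
from h import *
go(.507,.322,.139,-1.7)"
```

```text
t: 3.05
eef_pos: [0.5059, 0.3231, 0.2409]
eef_rot: [1.0, -0.014, 0.0, -0.001]
wrist_force: [0.5, -0.5, 0.5]
gripper_width: 0.0871
t 3.05 pos [0.5059 0.3231 0.2409] ang -1.55 tilt [ 6.0e-04 -1.1e-03 -1.0e+00] shift cm [ 0.11  0.12 10.19] F [ 0.5  -0.52  0.52] w 0.0871 turn 0.15
```

```bash
python3 -m handwheel '1 0 0 2 0; 1 0 0 2 0; 1 0 0 2 0; 1 0 0 2 0; 1 0 0 1.2 0; 1 0 0 0.8 0; 1 0 0 0 0; 1 0 0 0 0'
python3 -c "
from h import *
go(.507,.322,.140,-1.7)
f=crop('side',220,240,150,150,4,'pics/s2.png')"
```

```text
t: 4.05
eef_pos: [0.507, 0.3218, 0.141]
eef_rot: [1.0, -0.015, 0.0, -0.0]
wrist_force: [-0.7, -0.6, -0.1]
gripper_width: 0.0867
t 4.05 pos [0.507  0.3218 0.141 ] ang -1.74 tilt [ 1.e-03 -8.e-04 -1.e+00] shift cm [-0.   -0.02  0.1 ] F [-0.72 -0.62 -0.13] w 0.0867 turn -0.04
```

View pics/s2.png

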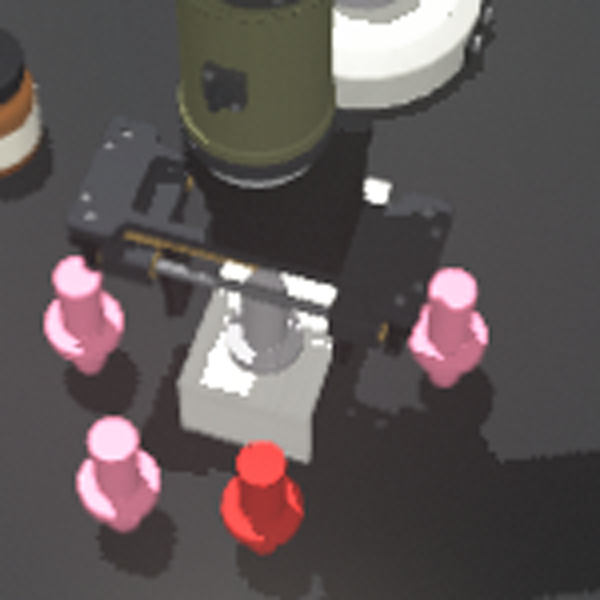

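The fingers straddle the neck at (265,310 in the crop) and both pinks are clear, so I'll close.

```bash
python3 -m handwheel '0.5 0 0 0 0; 0.4 0 0 0 0; 0.3 0 0 0 0; 0.2 0 0 0 0; 0 0 0 0 0; 0 0 0 0 0; 0 0 0 0 0; 0 0 0 0 0' 30
```

```text
t: 5.1
eef_pos: [0.5065, 0.3215, 0.1403]
eef_rot: [1.0, -0.015, -0.0, 0.0]
wrist_force: [-0.3, -0.5, -0.0]
gripper_width: 0.0254
```

```bash
python3 -m handwheel '0 0 0 -1 0; 0 0 0 -2 0; 0 0 0 -2 0; 0 0 0 -2 0; 0 0 0 -2 0; 0 0 0 -2 0; 0 0 0 -2 0; 0 0 0 0 0'
python3 -c "
from h import *
go(.523,.038,.27,-1.7)
f=crop('side',220,200,150,150,4,'pics/s3.png')"
```

```text
t: 6.1
eef_pos: [0.5076, 0.322, 0.2734]
eef_rot: [1.0, -0.015, 0.002, -0.002]
wrist_force: [0.2, 0.5, -2.8]
gripper_width: 0.0255
t 6.1 pos [0.5076 0.322  0.2734] ang -1.75 tilt [ 0.0041 -0.0035 -1.    ] shift cm [ 2.4  28.34  0.25] F [ 0.16  0.49 -2.82] w 0.0255 turn -0.05
```

View pics/s3.png

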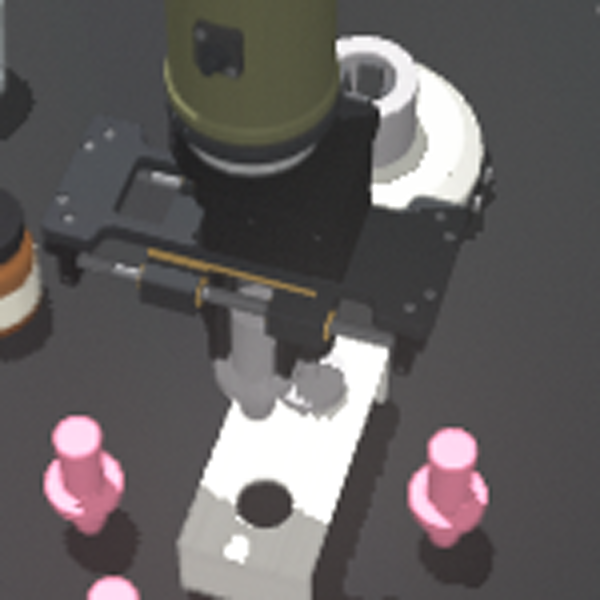

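The arbor hangs straight in the jaws at about (255,360 in the crop) and its rack hole is empty. Next I'll carry it to the mixer.

```bash
python3 -m handwheel '0 0.3 3 0 0; 0 0.35 4.2 0 0; 0 0.35 4.2 0 0; 0 0.35 4.2 0 0; 0 0.35 4.2 0 0; 0 0.35 4.2 0 0; 0 0.35 4.34 0 0; 0 0 0 0 0'
python3 -m handwheel '0 0 0 0 0; 0 0 0 0 0'
python3 -c "
from h import *
go(.523,.038,.21,-1.7)
f=crop('side',240,120,150,150,4,'pics/s4.png')
f=crop('top',200,180,130,130,4,'pics/t4.png')"
```

```text
t: 7.15
eef_pos: [0.5216, 0.0326, 0.2698]
eef_rot: [1.0, -0.019, -0.0, 0.001]
wrist_force: [0.6, 1.0, -3.2]
gripper_width: 0.0254
t: 7.4
eef_pos: [0.5217, 0.039, 0.2699]
eef_rot: [1.0, -0.014, -0.0, -0.0]
wrist_force: [0.8, -0.3, -2.0]
gripper_width: 0.0254
t 7.4 pos [0.5217 0.039  0.2699] ang -1.61 tilt [-7.e-04 -2.e-04 -1.e+00] shift cm [0.13 0.09 5.99] F [ 0.85 -0.3  -1.97] w 0.0254 turn 0.09
```

View pics/s4.png

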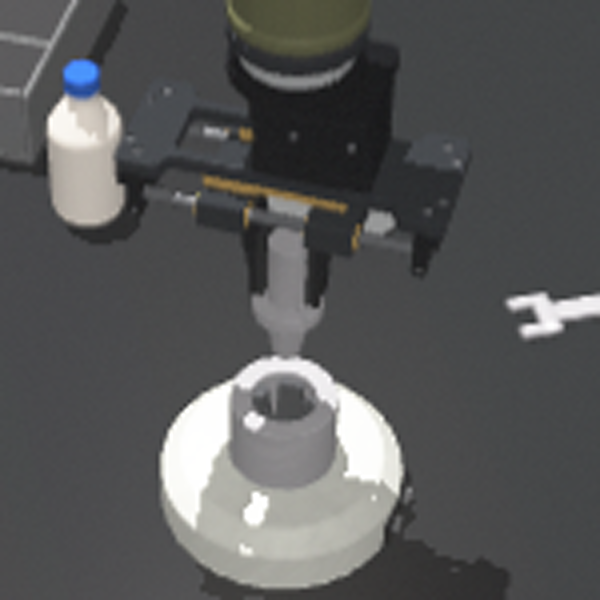

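View pics/t4.png

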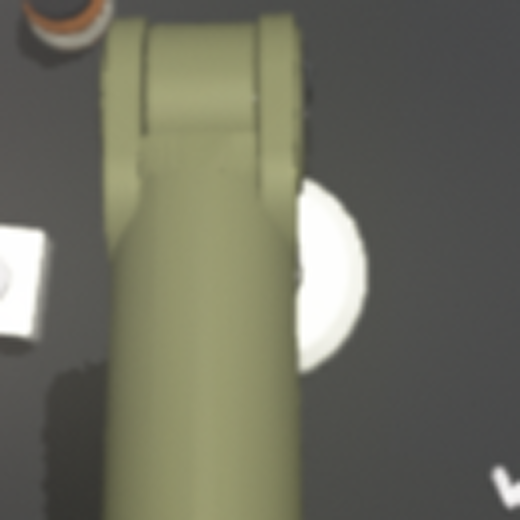

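```bash
python3 -m handwheel '0 0.05 0 2 0; 0 0 0 2 0; 0 0 0 1 0; 0 0 0 0.6 0; 0 0 0 0.5 0; 0 0 0 0.2 0; 0 0 0 0 0; 0 0 0 0 0'
python3 -c "
from h import *
go(.523,.038,.196,-1.7)
f=crop('side',240,120,150,150,4,'pics/s5.png')"
```

```text
t: 8.5
eef_pos: [0.5227, 0.0375, 0.2076]
eef_rot: [1.0, -0.015, 0.0, -0.0]
wrist_force: [0.7, 0.2, -1.2]
gripper_width: 0.0249
t 8.5 pos [0.5227 0.0375 0.2076] ang -1.74 tilt [ 7.e-04 -3.e-04 -1.e+00] shift cm [ 0.03 -0.05  1.16] F [ 0.66  0.18 -1.22] w 0.0249 turn -0.04
```

View pics/s5.png

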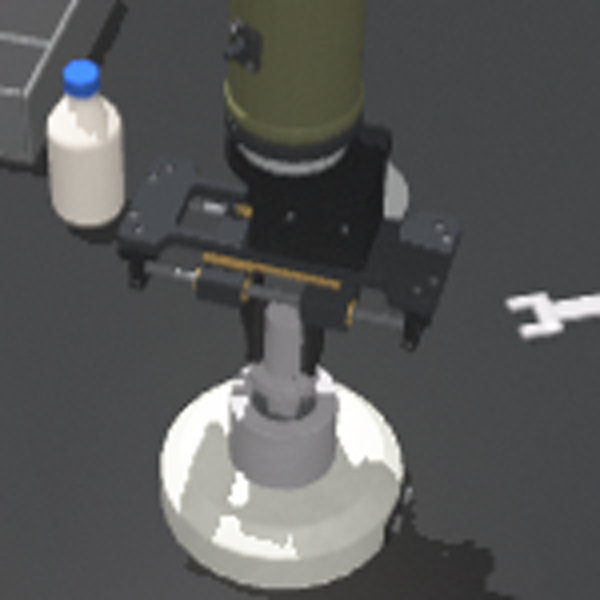

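The tip is in the mouth, centred at about (285,410 in the crop). I'll lower it in small steps and watch the force.

```bash
python3 -m handwheel '0 0 0 0.3 0; 0 0 0 0.2 0; 0 0 0 0 0; 0 0 0 0 0'; python3 -m handwheel '0 0 0 0.2 0; 0 0 0 0.2 0; 0 0 0 0 0; 0 0 0 0 0'; 
```

```text
t: 9.05
eef_pos: [0.5224, 0.0372, 0.2021]
eef_rot: [1.0, -0.015, -0.0, 0.0]
wrist_force: [-0.5, -1.2, -2.6]
gripper_width: 0.0254
t: 9.55
eef_pos: [0.5227, 0.0369, 0.1983]
eef_rot: [1.0, -0.015, 0.0, 0.0]
wrist_force: [0.6, -3.8, -1.4]
gripper_width: 0.0254
```

```bash
python3 -m handwheel '0 0 0.1 0 0; 0 0 0 0 0; 0 0 0 0 0';  python3 -m handwheel '0 0 0.05 0.15 0; 0 0 0 0 0; 0 0 0 0 0'
```

```text
t: 9.93
eef_pos: [0.5226, 0.0367, 0.1983]
eef_rot: [1.0, -0.015, 0.0, -0.0]
wrist_force: [-0.0, -2.2, -2.1]
gripper_width: 0.0249
t: 10.3
eef_pos: [0.5224, 0.0363, 0.1967]
eef_rot: [1.0, -0.015, -0.0, -0.0]
wrist_force: [-0.0, -1.1, -2.3]
gripper_width: 0.0251
```

```bash
python3 -m handwheel '0 0 0.05 0.1 0; 0 0 0 0 0; 0 0 0 0 0';  python3 -m handwheel '0 0 0.0 0.15 0; 0 0 0 0 0; 0 0 0 0 0'
```

```text
t: 10.68
eef_pos: [0.5224, 0.0359, 0.1957]
eef_rot: [1.0, -0.015, 0.0, -0.0]
wrist_force: [1.9, 0.1, -2.4]
gripper_width: 0.0252
t: 11.05
eef_pos: [0.5226, 0.0357, 0.1942]
eef_rot: [1.0, -0.015, 0.0, -0.0]
wrist_force: [1.7, -0.3, -2.7]
gripper_width: 0.0253
```

```bash
python3 -m handwheel '0 0 0 0.1 0; 0 0 0 0 0; 0 0 0 0 0'
```

```text
t: 11.42
eef_pos: [0.5226, 0.0356, 0.1936]
eef_rot: [1.0, -0.015, 0.0, -0.0]
wrist_force: [0.7, 0.7, 1.4]
gripper_width: 0.0258
```

```bash
python3 -m handwheel '0 0 0 0.1 0; 0 0 0 0 0; 0 0 0 0 0'; python3 -m handwheel '0 0 0 0.1 0; 0 0 0 0 0; 0 0 0 0 0'; python3 -c "
from h import *
go(.523,.038,.196,-1.7)
f=crop('side',260,170,100,100,6,'pics/s6.png')"
```

```text
t: 11.8
eef_pos: [0.5227, 0.0356, 0.1931]
eef_rot: [1.0, -0.015, 0.0, -0.0]
wrist_force: [-1.0, 0.3, 4.9]
gripper_width: 0.0257
t: 12.18
eef_pos: [0.5228, 0.0356, 0.1927]
eef_rot: [1.0, -0.015, 0.0, -0.0]
wrist_force: [-2.7, 0.6, 8.7]
gripper_width: 0.0251
t 12.175 pos [0.5228 0.0356 0.1927] ang -1.73 tilt [ 8.e-04 -9.e-04 -1.e+00] shift cm [ 0.02 -0.24 -0.33] F [-2.74  0.64  8.72] w 0.0251 turn -0.03
```

View pics/s6.png

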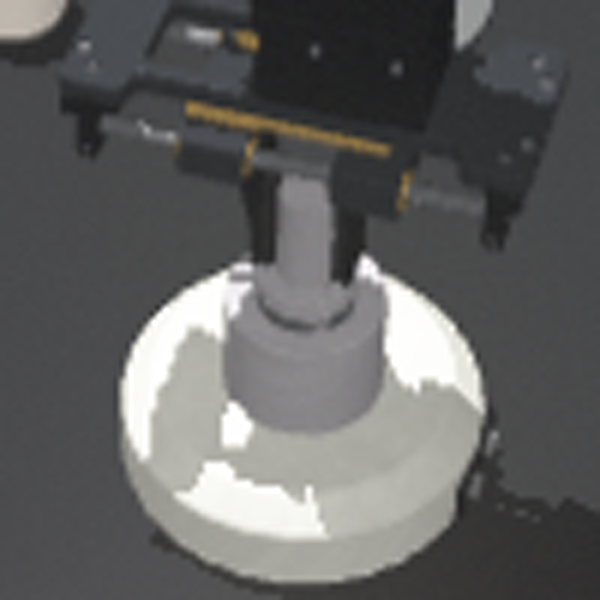

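It's resting with the collar about 6 mm clear at (305,315), so I'll release it.

```bash
python3 -m handwheel '0.5 0 0 0 0; 0.7 0 0 0 0; 0.8 0 0 0 0; 0.8 0 0 -1 0; 0.8 0 0 -2 0; 0.8 0 0 -4 0; 0.8 0 0 -5 0; 0.8 0 0 0 0'; python3 -c "
from h import *
go(.562,-.264,.25,-1.7)
f=crop('side',260,170,100,100,6,'pics/s7.png')
f=arm.grab_frame('top');cv2.imwrite('pics/t7.png',f[:,:,::-1])"
```

```text
t: 13.22
eef_pos: [0.5245, 0.0355, 0.3162]
eef_rot: [1.0, -0.015, 0.004, -0.001]
wrist_force: [-0.6, -0.2, -0.1]
gripper_width: 0.0696
t 13.225 pos [0.5245 0.0355 0.3162] ang -1.75 tilt [ 0.0085 -0.0026 -1.    ] shift cm [ 4.6  29.83  6.58] F [-0.62 -0.19 -0.11] w 0.0696 turn -0.05
```

View pics/s7.png

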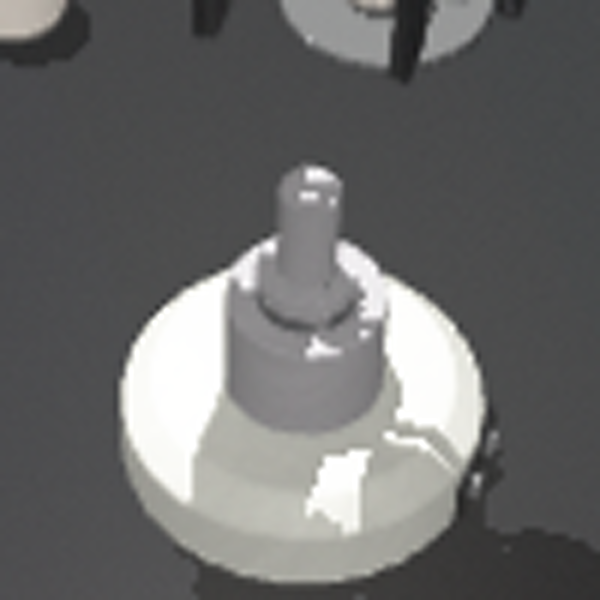

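```bash
python3 - <<'E'
from h import *
print("bottle", atz("top",[351,176],.13),atz("side",[261,139],.13))
print("can", atz("top",[427,220],.1),atz("side",[314,104],.1))
go(.562,-.264,.25,-1.7)
E
```

```text
bottle [ 0.73407639 -0.20060457] [ 0.72941515 -0.19127443]
can [ 0.62717383 -0.42880093] [ 0.63296678 -0.43479208]
t 13.325 pos [0.5225 0.0355 0.3119] ang -1.74 tilt [ 1.2e-03 -6.0e-04 -1.0e+00] shift cm [ 4.85 29.82  6.18] F [-0.35 -0.11 -0.49] w 0.07 turn -0.04
```

View pics/t7.png

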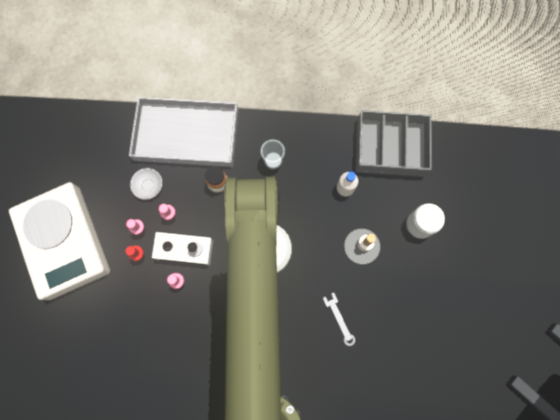

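```bash
python3 -m handwheel '0.8 0.69 3.2 0 0; 0.8 0.69 4.4 0 0; 0.8 0.69 4.4 0 0; 0.8 0.69 4.4 1 0; 0.9 0.69 4.4 2 0; 1 0.7 4.5 2 0; 1 0.7 4.5 1.2 0; 1 0 0 0 0'; python3 -m handwheel '1 0 0 0 0; 1 0 0 0 0; 1 0 0 0 0';python3 -c "
from h import *
go(.562,-.264,.131,-1.7)
f=crop('side',250,90,120,120,5,'pics/s8.png')
f=crop('top',300,180,130,130,4,'pics/t8.png')"
```

```text
t: 14.32
eef_pos: [0.5592, -0.2681, 0.2464]
eef_rot: [1.0, -0.019, -0.003, 0.001]
wrist_force: [-1.0, 0.4, 0.5]
gripper_width: 0.0862
t: 14.7
eef_pos: [0.5624, -0.2624, 0.2496]
eef_rot: [1.0, -0.014, 0.0, -0.0]
wrist_force: [-0.3, 1.1, 0.4]
gripper_width: 0.087
t 14.7 pos [ 0.5624 -0.2624  0.2496] ang -1.61 tilt [ 8.e-04 -7.e-04 -1.e+00] shift cm [-0.04  0.17 11.86] F [-0.29  1.12  0.38] w 0.087 turn 0.09
```

View pics/s8.png

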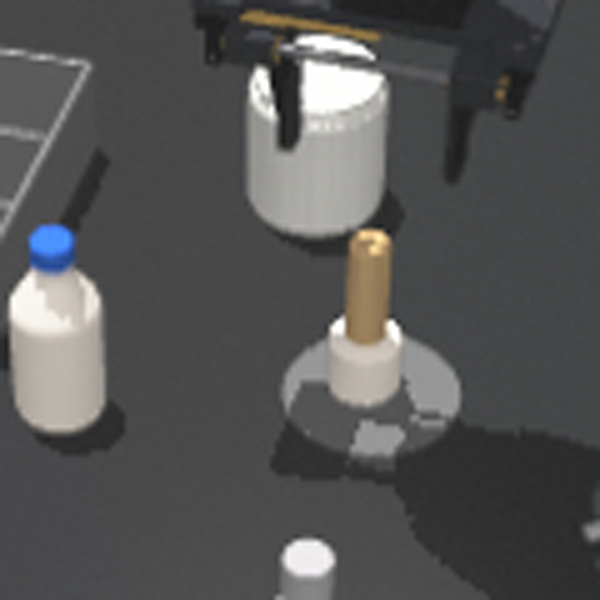

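View pics/t8.png

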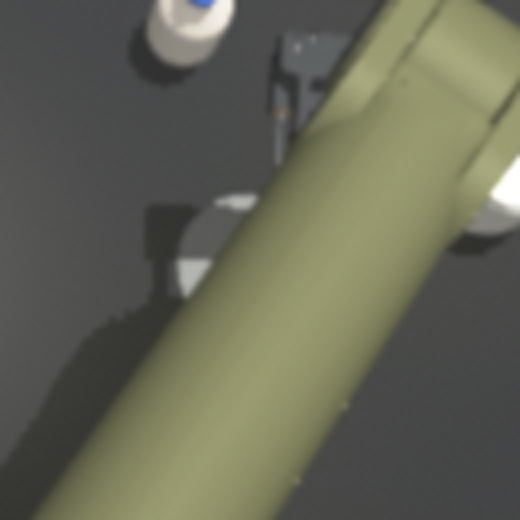

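```bash
python3 -m handwheel '1 0 0.05 2 0; 1 0 0.05 2 0; 1 0 0 2 0; 1 0 0 2 0; 1 0 0 2 0; 1 0 0 1.2 0; 1 0 0 0.6 0; 1 0 0 0 0'; python3 -m handwheel '0.6 0 0 0 0; 0.4 0 0 0 0; 0.3 0 0 0 0; 0.2 0 0 0 0; 0 0 0 0 0; 0 0 0 0 0; 0 0 0 0 0; 0 0 0 0 0' 40;python3 -c "
from h import *
go(.5227,.0356,.30,-1.7)
f=crop('side',250,90,120,120,5,'pics/s9.png')"
```

```text
t: 15.8
eef_pos: [0.5619, -0.2649, 0.1312]
eef_rot: [1.0, -0.015, -0.0, 0.0]
wrist_force: [0.3, -0.2, 0.4]
gripper_width: 0.0872
t: 16.8
eef_pos: [0.5618, -0.2648, 0.1312]
eef_rot: [1.0, -0.015, -0.0, -0.0]
wrist_force: [-0.4, -0.5, -0.5]
gripper_width: 0.0253
t 16.8 pos [ 0.5618 -0.2648  0.1312] ang -1.74 tilt [-1.e-04 -1.e-04 -1.e+00] shift cm [ -4.82 -29.91 -16.88] F [-0.43 -0.47 -0.48] w 0.0253 turn -0.04
```

View pics/s9.png

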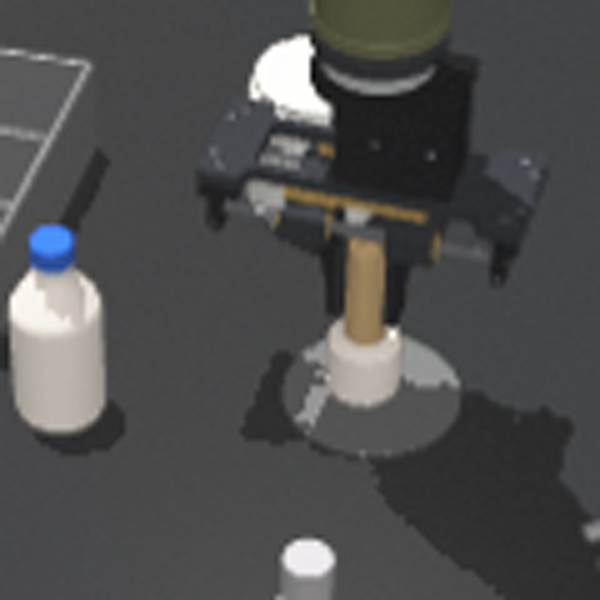

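```bash
python3 -m handwheel '0 0 0 -1 0; 0 0 0 -2 0; 0 0 0 -3 0; 0 0 0 -3 0; 0 0 0 -3.2 0; 0 0 0 -3 0; 0 0 0 -3 0; 0 0 0 -2 0'; python3 -m handwheel '0 -0.4 -2.9 0 0; 0 -0.7 -4.3 0 0; 0 -0.7 -4.3 0 0; 0 -0.7 -4.3 0 0; 0 -0.7 -4.3 0 0; 0 -0.7 -4.3 0 0; 0 -0.62 -3.6 0 0; 0 0 -1.9 0 0'; python3 -m handwheel '0 0 0 0 0; 0 0 0 0 0; 0 0 0 0 0';python3 -c "
from h import *
go(.5227,.0356,.293,-1.7)
f=crop('side',250,90,120,120,5,'pics/s10.png')"
```

```text
t: 17.85
eef_pos: [0.5619, -0.2653, 0.3362]
eef_rot: [1.0, -0.015, 0.001, 0.0]
wrist_force: [0.3, -0.1, -2.3]
gripper_width: 0.0259
t: 18.85
eef_pos: [0.5253, 0.0374, 0.3336]
eef_rot: [1.0, -0.014, 0.0, -0.0]
wrist_force: [-0.9, -0.7, -2.8]
gripper_width: 0.0253
t: 19.23
eef_pos: [0.5259, 0.0334, 0.3333]
eef_rot: [1.0, -0.017, 0.0, 0.0]
wrist_force: [0.1, 0.8, -3.2]
gripper_width: 0.0255
t 19.225 pos [0.5259 0.0334 0.3333] ang -1.91 tilt [ 1.e-04  5.e-04 -1.e+00] shift cm [-0.33 -0.21  4.03] F [ 0.1   0.81 -3.23] w 0.0255 turn -0.21
```

View pics/s10.png

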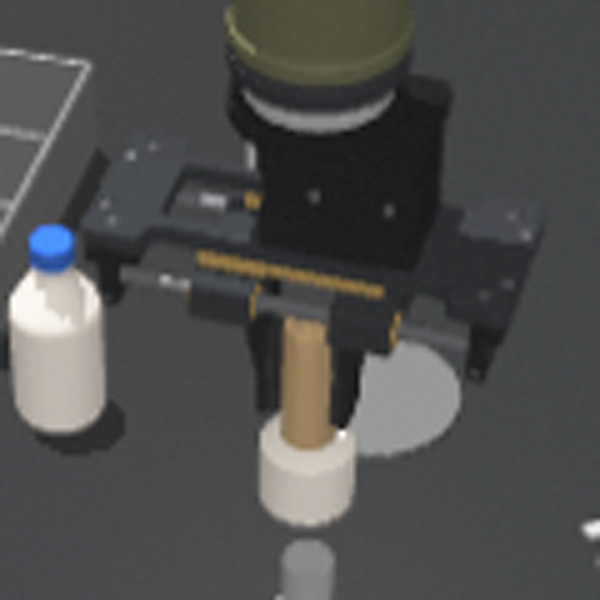

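```bash
python3 -m handwheel '0 -0.3 0 0.5 0; 0 0 0 1 0; 0 0 0 1 0; 0 0 0 0.7 0; 0 0 0 0.3 0; 0 0 0 0 0; 0 0 0 0 0; 0 0 0 0 0';python3 -c "
from h import *
go(.5227,.0356,.292,-1.7)
f=crop('side',250,90,120,120,5,'pics/s11.png')"
```

```text
t: 20.27
eef_pos: [0.5229, 0.0355, 0.2986]
eef_rot: [1.0, -0.015, 0.0, -0.0]
wrist_force: [-0.3, -0.2, -2.5]
gripper_width: 0.0254
t 20.275 pos [0.5229 0.0355 0.2986] ang -1.74 tilt [ 6.e-04 -3.e-04 -1.e+00] shift cm [-0.02 -0.01  0.66] F [-0.3  -0.21 -2.49] w 0.0254 turn -0.04
```

View pics/s11.png

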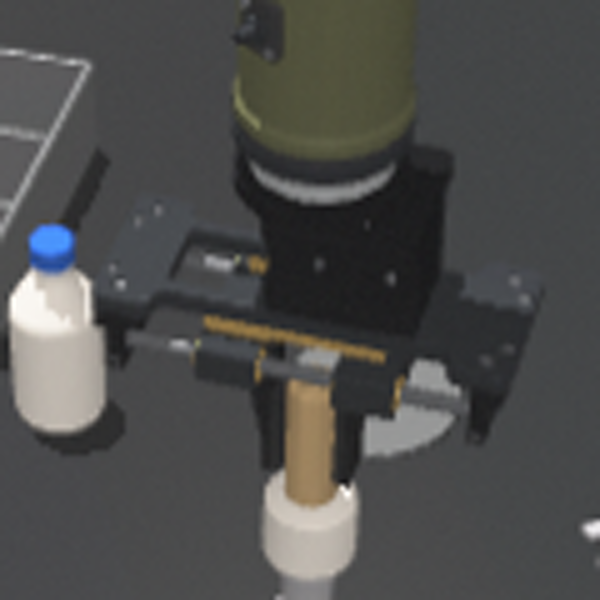

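Foot centred over the arbor (310,560 in the crop). Now pressing down in millimetre steps.

```bash
python3 -m handwheel '0 0 0 0.2 0; 0 0 0 0.2 0; 0 0 0 0 0; 0 0 0 0 0'; python3 -m handwheel '0 0 0 0.2 0; 0 0 0 0 0; 0 0 0 0 0'; python3 -m handwheel '0 0 0 0.1 0; 0 0 0 0 0; 0 0 0 0 0'; python3 -m handwheel '0 0 0 0.1 0; 0 0 0 0 0; 0 0 0 0 0'
```

```text
t: 20.82
eef_pos: [0.5227, 0.0355, 0.2942]
eef_rot: [1.0, -0.015, 0.0, -0.0]
wrist_force: [-0.2, 0.0, -2.6]
gripper_width: 0.0251
t: 21.2
eef_pos: [0.523, 0.0355, 0.2926]
eef_rot: [1.0, -0.015, 0.0, -0.0]
wrist_force: [-0.2, -0.4, 0.3]
gripper_width: 0.025
t: 21.58
eef_pos: [0.5232, 0.0355, 0.2925]
eef_rot: [1.0, -0.015, 0.001, -0.0]
wrist_force: [-0.8, -0.1, 4.8]
gripper_width: 0.0253
t: 21.95
eef_pos: [0.5234, 0.0355, 0.2922]
eef_rot: [1.0, -0.015, 0.001, -0.001]
wrist_force: [-1.7, 1.0, 8.7]
gripper_width: 0.0254
```

```bash
for i in 1; do :; done; python3 -m handwheel '0 0 0 0.1 0; 0 0 0 0 0; 0 0 0 0 0'; python3 -m handwheel '0 0 0 0.1 0; 0 0 0 0 0; 0 0 0 0 0'; python3 -m handwheel '0 0 0 0.1 0; 0 0 0 0 0; 0 0 0 0 0'; python3 -m handwheel '0 0 0 0.1 0; 0 0 0 0 0; 0 0 0 0 0'
```

```text
t: 22.32
eef_pos: [0.5235, 0.0355, 0.2916]
eef_rot: [1.0, -0.015, 0.001, -0.001]
wrist_force: [-2.1, 0.1, 10.3]
gripper_width: 0.0252
t: 22.7
eef_pos: [0.5236, 0.0355, 0.2909]
eef_rot: [1.0, -0.015, 0.002, -0.001]
wrist_force: [-1.7, -0.6, 10.6]
gripper_width: 0.0253
t: 23.08
eef_pos: [0.5237, 0.0355, 0.2901]
eef_rot: [1.0, -0.015, 0.002, -0.001]
wrist_force: [-2.1, -0.8, 12.3]
gripper_width: 0.0253
t: 23.45
eef_pos: [0.5237, 0.0355, 0.2894]
eef_rot: [1.0, -0.015, 0.002, -0.001]
wrist_force: [-3.0, -0.6, 13.2]
gripper_width: 0.0249
```

```bash
python3 -m handwheel '0 0 0 0.1 0; 0 0 0 0 0; 0 0 0 0 0'; python3 -m handwheel '0 0 0 0.1 0; 0 0 0 0 0; 0 0 0 0 0'; python3 -m handwheel '0 0 0 0.1 0; 0 0 0 0 0; 0 0 0 0 0'
```

```text
t: 23.82
eef_pos: [0.5238, 0.0355, 0.2886]
eef_rot: [1.0, -0.015, 0.002, -0.001]
wrist_force: [-4.0, -1.9, 13.7]
gripper_width: 0.0254
t: 24.2
eef_pos: [0.5239, 0.0355, 0.2878]
eef_rot: [1.0, -0.015, 0.002, -0.001]
wrist_force: [-3.0, -0.1, 15.4]
gripper_width: 0.0254
t: 24.58
eef_pos: [0.5239, 0.0355, 0.2871]
eef_rot: [1.0, -0.015, 0.002, -0.001]
wrist_force: [-2.6, -0.6, 16.4]
gripper_width: 0.0256
```

```bash
python3 -m handwheel '0 0 0 0.1 0; 0 0 0 0 0; 0 0 0 0 0'; python3 -m handwheel '0 0 0 0.1 0; 0 0 0 0 0; 0 0 0 0 0'
```

```text
t: 24.95
eef_pos: [0.524, 0.0355, 0.2863]
eef_rot: [1.0, -0.015, 0.002, -0.001]
wrist_force: [-2.5, -0.1, 17.4]
gripper_width: 0.0254
t: 25.32
eef_pos: [0.524, 0.0354, 0.2861]
eef_rot: [1.0, -0.015, 0.002, -0.001]
wrist_force: [-5.8, 0.3, 21.4]
gripper_width: 0.025
```

```bash
python3 -m handwheel '0 0 0 0.1 0; 0 0 0 0 0; 0 0 0 0 0'; python3 -c "
from h import *
go(.5227,.0356,.292,-1.7)
f=crop('side',260,130,110,110,5,'pics/s12.png')"
```

```text
t: 25.7
eef_pos: [0.5241, 0.0354, 0.286]
eef_rot: [1.0, -0.015, 0.003, -0.001]
wrist_force: [-7.0, -1.0, 25.8]
gripper_width: 0.0253
t 25.7 pos [0.5241 0.0354 0.286 ] ang -1.74 tilt [ 0.0051 -0.0028 -1.    ] shift cm [-0.13 -0.02 -0.6 ] F [-7.04 -0.96 25.77] w 0.0253 turn -0.04
```

View pics/s12.png

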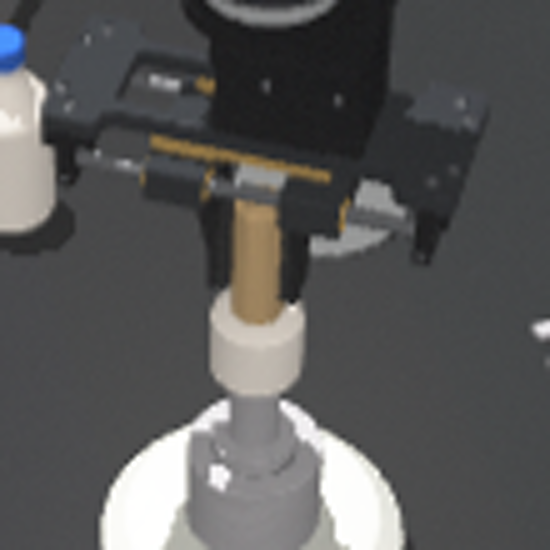

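The force now climbs 4 N per commanded mm with almost no motion, so it's at the hard stop. I'll lift off and check.

```bash
python3 -m handwheel '0 0 0 -0.4 0; 0 0 0 -0.4 0; 0 0 0 -1 0; 0 0 0 -2 0; 0 0 0 -2 0; 0 0 0 -1 0; 0 0 0 0 0; 0 0 0 0 0'; python3 -c "
from h import *
go(.5618,-.2648,.34,-1.7)
f=crop('side',260,110,110,150,4,'pics/s13.png')"
```

```text
t: 26.75
eef_pos: [0.5224, 0.0355, 0.3473]
eef_rot: [1.0, -0.015, -0.001, 0.0]
wrist_force: [-0.5, -0.5, -2.8]
gripper_width: 0.0252
t 26.75 pos [0.5224 0.0355 0.3473] ang -1.73 tilt [-1.4e-03  4.0e-04 -1.0e+00] shift cm [ 4.85 29.9   0.74] F [-0.53 -0.48 -2.77] w 0.0252 turn -0.03
```

View pics/s13.png

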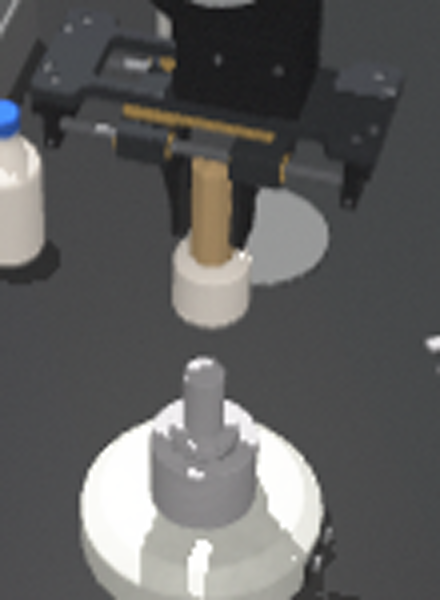

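```bash
python3 - <<'E'
from h import *
for z in(.1644,.158): print(proj("side",[.5225,.037,z]))
f=crop('side',285,185,50,50,12,'pics/s14.png')
E
```

```text
[[311.66122118 200.62645507]]
[[311.59842527 202.41373756]]
```

View pics/s14.png

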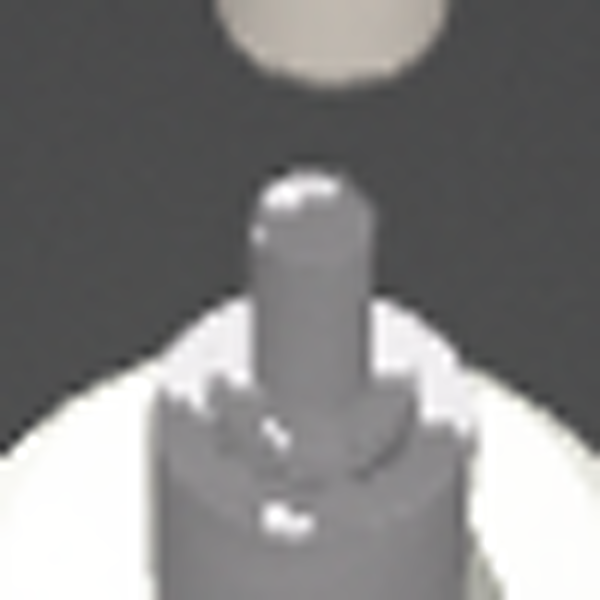

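The seated arbor's top is at about (311,202) px, 2 px lower than before. A 6.4 mm drop predicts 1.8 px. Now I'll return the tapper.

```bash
python3 -m handwheel '0 0.5 2.6 0 0; 0 0.6 3.6 0 0; 0 0.7 4.4 0 0; 0 0.7 4.4 0 0; 0 0.7 4.4 0 0; 0 0.7 4.4 0 0; 0 0.6 3.6 0 0; 0 0.35 2.5 0 0'; python3 -m handwheel '0 0 0 2 0; 0 0 0 3 0; 0 0 0 3 0; 0 0 0 3 0; 0 0 0 3 0; 0 0 0 3 0; 0 0 0 2 0; 0 0 0 0.5 0'; python3 -m handwheel '0 0 0 0 0; 0 0 0 0 0; 0 0 0 0 0'; python3 -c "
from h import *
go(.5618,-.2648,.1312,-1.7)
f=crop('side',250,90,120,120,5,'pics/s15.png')"
```

```text
t: 27.85
eef_pos: [0.5617, -0.2668, 0.3475]
eef_rot: [1.0, -0.016, -0.001, 0.0]
wrist_force: [0.3, 0.9, -2.7]
gripper_width: 0.025
t: 28.85
eef_pos: [0.5615, -0.2634, 0.1513]
eef_rot: [1.0, -0.015, -0.001, -0.001]
wrist_force: [-0.0, 0.1, -3.2]
gripper_width: 0.0251
t: 29.22
eef_pos: [0.5627, -0.2651, 0.1543]
eef_rot: [1.0, -0.015, 0.001, 0.0]
wrist_force: [-0.1, -0.0, -2.5]
gripper_width: 0.0253
t 29.225 pos [ 0.5627 -0.2651  0.1543] ang -1.74 tilt [ 1.8e-03  3.0e-04 -1.0e+00] shift cm [-0.09 -0.03  2.31] F [-0.13 -0.   -2.48] w 0.0253 turn -0.04
```

View pics/s15.png

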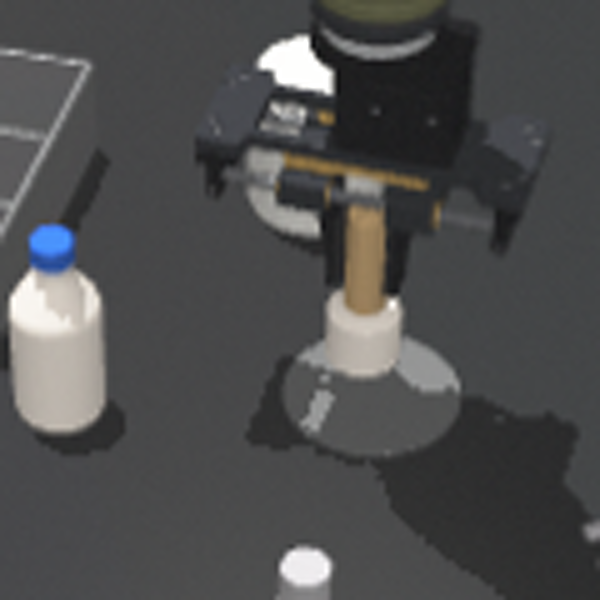

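```bash
python3 -m handwheel '0 -0.05 0 1 0; 0 0 0 0.6 0; 0 0 0 0.3 0; 0 0 0 0.1 0; 0 0 0 0 0; 0 0 0 0 0';  python3 -m handwheel '0 0 0 0.1 0; 0 0 0 0 0; 0 0 0 0 0'; python3 -m handwheel '0 0 0 0.1 0; 0 0 0 0 0; 0 0 0 0 0'
```

```text
t: 30.02
eef_pos: [0.5618, -0.2649, 0.1335]
eef_rot: [1.0, -0.015, 0.0, 0.0]
wrist_force: [-0.4, 0.1, -2.7]
gripper_width: 0.0251
t: 30.4
eef_pos: [0.5617, -0.2648, 0.1323]
eef_rot: [1.0, -0.015, 0.0, -0.0]
wrist_force: [0.7, 0.3, -2.7]
gripper_width: 0.0255
t: 30.78
eef_pos: [0.5617, -0.2648, 0.1312]
eef_rot: [1.0, -0.015, 0.0, -0.0]
wrist_force: [0.1, 1.2, -2.4]
gripper_width: 0.0256
```

```bash
python3 -m handwheel '0 0 0 0.05 0; 0 0 0 0 0; 0 0 0 0 0'; python3 -m handwheel '0 0 0 0.05 0; 0 0 0 0 0; 0 0 0 0 0'
```

```text
t: 31.15
eef_pos: [0.5617, -0.2649, 0.1312]
eef_rot: [1.0, -0.015, 0.0, -0.0]
wrist_force: [-2.0, 0.7, 2.9]
gripper_width: 0.0255
t: 31.52
eef_pos: [0.5617, -0.2649, 0.1312]
eef_rot: [1.0, -0.015, 0.0, -0.0]
wrist_force: [-2.5, 2.5, 6.2]
gripper_width: 0.0254
```

Contact came at exactly the original height, so nothing slipped. Easing off and releasing.

```bash
python3 -m handwheel '0 0 0 -0.1 0; 0 0 0 0 0; 0.4 0 0 0 0; 0.5 0 0 0 0; 0.7 0 0 0 0; 0.9 0 0 0 0; 1 0 0 0 0; 1 0 0 0 0'; python3 -m handwheel '1 0 0 -1 0; 1 0 0 -2 0; 1 0 0 -3 0; 1 0 0 -3 0; 1 0 0 -4 0; 1 0 0 -4 0; 1 0 0 0 0; 1 0 0 0 0';  python3 -m handwheel '1 -2 2 0 0; 1 -3 4 0 0; 1 -3 4 0 0; 1 -3 2 0 0; 1 0 0 0 0; 1 0 0 0 0'
python3 - <<'E'
from h import *
go(.56,-.26,.2)
for n in("side","top"):
    f=arm.grab_frame(n);cv2.imwrite(f'pics/{n}F.png',f[:,:,::-1])
crop("side",260,120,100,140,4,"pics/cF.png",arm.grab_frame("side"))
E
```

```text
t: 32.52
eef_pos: [0.5617, -0.2648, 0.1313]
eef_rot: [1.0, -0.015, 0.0, -0.0]
wrist_force: [-0.2, -0.4, -0.7]
gripper_width: 0.0755
t: 33.52
eef_pos: [0.5615, -0.2648, 0.3019]
eef_rot: [1.0, -0.015, 0.0, -0.0]
wrist_force: [0.4, 0.7, -0.9]
gripper_width: 0.087
t: 34.28
eef_pos: [0.4476, -0.3813, 0.3006]
eef_rot: [1.0, -0.015, -0.0, -0.001]
wrist_force: [-0.4, 0.2, 0.1]
gripper_width: 0.0868
t 34.275 pos [ 0.4476 -0.3813  0.3006] ang -1.77 tilt [-5.0e-04 -1.2e-03 -1.0e+00] shift cm [ 10.87 -12.46  10.07] F [-0.45  0.17  0.14] w 0.0868 turn None
```

View pics/sideF.png

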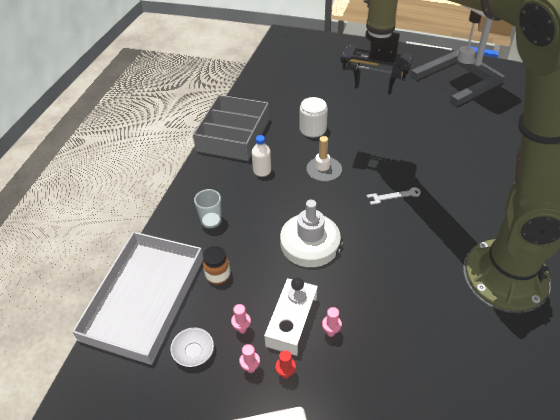

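View pics/topF.png

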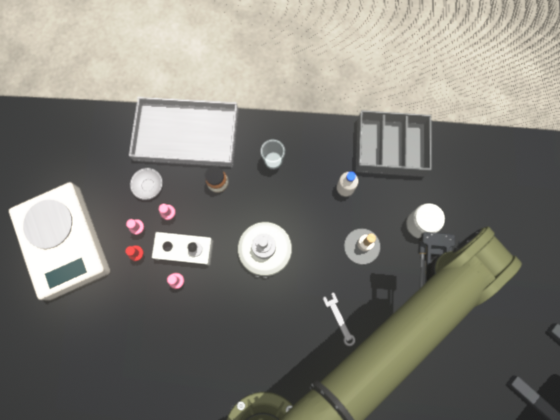

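View pics/cF.png

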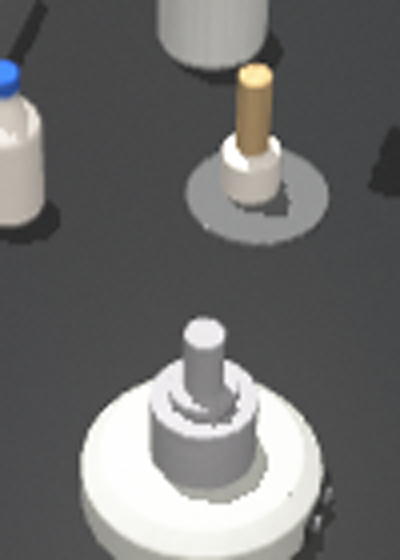

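Side view: arbor upright and seated, its top at (311,203). The tapper is upright on the mat at (323,155), everything else is where it was, and the arm is clear. Handing in.

```bash
python3 -c "
from workcell import arm
print(arm.job_done())"
```

```text
the job is handed in; nothing more can be done
None
```

The arbor is seated in the mixer's taper socket and the tapper is back on its mat. I handed the job in at about 34 s of the 70 s allowed.

- **Arbor set by hand:** I took the steel arbor from the rack, set it in the socket with its collar about 6 mm clear, and let go. It stood on its own.
- **Seating:** I pressed its top down with the tapper's foot in 1 mm steps rather than striking it. It moved about 6.5 mm to the hard stop, where the force climbed by 4 N per commanded mm with almost no motion. The highest press was about 29 N, under the 40 N limit.
- **Tapper:** It met the mat at the same height it was picked up from, so it had not slipped in the grip.

**Last checks:** With the arm clear, the arbor is upright with its top within about half a pixel (some 2 mm) of the height expected at home. The tapper stands upright on the mat. The ball arbor, pink and red look-alikes and bystanders look unmoved.

**Disagreements:**
- The two cameras disagreed by about 4 mm in y, in line with the stated calibration error, so I used their combined fit.
- While lowering the arbor, its tip touched the side of the mouth with about 4 N. I shifted it 2 mm in y to clear that.
- The pictures are too coarse to show the collar's contact on their own, so "fully home" rests mainly on the force and travel readings.

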